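# Line up a front panel under the marking stylus and run the press keys

### The job

Slide the panel carriage of the blue marking press until the red spot on the white panel sits right under the stylus tip and leave it there. Then fire the mark by pressing the mushroom keys fully down to the stop, gently (about 10 N is enough, never 40 N) and one at a time, letting each spring back: first blue, then yellow, then green. Leave the red emergency-stop key and the other things on the bench alone.

Things in the scene. Friction and masses are not known exactly. Their poses are not given: they have to be found in the camera images.
- press: Fixed blue marking press. Origin on the table directly under the stylus tip; z up, y along its slideway (the carriage slides along y), x across it. Base plate 140 mm in x, y from -135 to +265 mm; a 235 mm high column stands at y = -112 mm (80 by 34 mm) and a 22 mm wide arm reaches from it at 188 to 218 mm height to the stylus at x = y = 0.
- tip (a point): The point of the fixed stylus, 54 mm above the table, about 8 mm above the work.
- mark (a point): Centre of the red spot (10 mm across, inside a black ring 32 mm across) on the white front panel, on its top face 45 mm above the table. The panel (115 by 175 mm) is fastened to the sliding carriage and moves only along the press's y axis.
- handle (a point): Middle of the dark steel pull bar of the carriage, 84 mm above the table and 39 mm above the panel. It lies along the press's x axis, 80 mm long, 14 mm thick, on two 12 mm posts at +-35 mm; it stands 130 mm from the mark towards press +y. Grip it from above across y (32 mm free below it), or push it.
- carriage (a joint): Carriage travel in m, 0 to 0.125, growing towards press -y (towards the column); the mark is under the tip at 0.100. It starts between 0 and 0.065. About 2.5 N of friction; it stays where it is left.
- station_blue: Push-button station of the blue (clamp) key: fixed box 90 by 84 mm, origin centred under it, z up. Its top face slopes 0.40 rad (23 degrees) down to the station's -x: outward normal (-0.389, 0, 0.921) in the station frame, face centre at (-9.7, 0, 73) mm. The blue mushroom key, 60 mm across with a flat top 52 mm across, sits over the face centre and moves along the normal.
- key_blue (a joint): How far the blue key is pressed in, m: 0 up, 0.008 fully down on a firm stop. Springs back: 2 N to start, about 6 N at the bottom. At rest its top is 36 to 54 mm out from the face centre along the normal, different for each station and each time and not reported: feel for it.
- flag_blue (a joint): Drop flag of the blue station, m: a white pin 11 mm across in a black bush at the high corner of the sloping face (station +x, +y), 15 mm out of its bush at 0. Its key pushes it in as deep as the key goes (to 0.008) and there it stays, so it shows how far the key has been pressed. Nothing else moves it.
- station_yellow: Push-button station of the yellow (arm) key: fixed box 90 by 84 mm, origin centred under it, z up. Its top face slopes 0.40 rad (23 degrees) down to the station's -x: outward normal (-0.389, 0, 0.921) in the station frame, face centre at (-9.7, 0, 73) mm. The yellow mushroom key, 60 mm across with a flat top 52 mm across, sits over the face centre and moves along the normal.
- key_yellow (a joint): How far the yellow key is pressed in, m: 0 up, 0.008 fully down on a firm stop. Springs back: 2 N to start, about 6 N at the bottom. At rest its top is 36 to 54 mm out from the face centre along the normal, different for each station and each time and not reported: feel for it.
- flag_yellow (a joint): Drop flag of the yellow station, m: a white pin 11 mm across in a black bush at the high corner of the sloping face (station +x, +y), 15 mm out of its bush at 0. Its key pushes it in as deep as the key goes (to 0.008) and there it stays, so it shows how far the key has been pressed. Nothing else moves it.
- station_green: Push-button station of the green (strike) key: fixed box 90 by 84 mm, origin centred under it, z up. Its top face slopes 0.40 rad (23 degrees) down to the station's -x: outward normal (-0.389, 0, 0.921) in the station frame, face centre at (-9.7, 0, 73) mm. The green mushroom key, 60 mm across with a flat top 52 mm across, sits over the face centre and moves along the normal.
- key_green (a joint): How far the green key is pressed in, m: 0 up, 0.008 fully down on a firm stop. Springs back: 2 N to start, about 6 N at the bottom. At rest its top is 36 to 54 mm out from the face centre along the normal, different for each station and each time and not reported: feel for it.
- flag_green (a joint): Drop flag of the green station, m: a white pin 11 mm across in a black bush at the high corner of the sloping face (station +x, +y), 15 mm out of its bush at 0. Its key pushes it in as deep as the key goes (to 0.008) and there it stays, so it shows how far the key has been pressed. Nothing else moves it.
- station_red: Push-button station of the red emergency-stop key: fixed box 90 by 84 mm, origin centred under it, z up. Its top face slopes 0.40 rad (23 degrees) down to the station's -x: outward normal (-0.389, 0, 0.921) in the station frame, face centre at (-9.7, 0, 73) mm. The red mushroom key, 60 mm across with a flat top 52 mm across, sits over the face centre and moves along the normal.
- key_red (a joint): How far the red key is pressed in, m: 0 up, 0.008 fully down on a firm stop. Springs back: 2 N to start, about 6 N at the bottom. At rest its top is 36 to 54 mm out from the face centre along the normal, different for each station and each time and not reported: feel for it.
- flag_red (a joint): Drop flag of the red station, m: a white pin 11 mm across in a black bush at the high corner of the sloping face (station +x, +y), 15 mm out of its bush at 0. Its key pushes it in as deep as the key goes (to 0.008) and there it stays, so it shows how far the key has been pressed. Nothing else moves it.
- carton: Bystander, loose: green carton with a yellow band, 80 by 110 by 50 mm. Leave it where it is.
- breaker: Bystander, loose: white three-pole circuit breaker, 54 by 85 by 78 mm, with a blue toggle. Leave it where it is.
- tape: Bystander, loose: roll of blue tape, 96 mm across, 24 mm high. Leave it where it is.
- driver: Bystander, loose: red-handled screwdriver, 200 mm long, lying. Leave it where it is.
- mug: Bystander, loose: white mug, 80 mm across, 90 mm high. Leave it where it is.
- gauge: Bystander, loose: orange test meter, 70 by 150 by 35 mm. Leave it where it is.

How it is judged (in metres and radians):
On the way, in this order (a step that is already met when the one before it is completed fails the run):
1. the red spot of the panel is under the stylus tip (within 5 mm), the carriage at rest, no key pressed yet (horizontal distance between mark and tip below 0.005 m and linear speed of carriage below 0.01 m/s and value of joint each of flag_blue, flag_yellow, flag_green, flag_red below 0.004 m), for 0.2 s.
2. the blue key is fully down (at least 6.5 of 8 mm), all other keys up, the spot still under the tip (value of joint key_blue above 0.0065 m and horizontal distance between mark and tip below 0.005 m and value of joint each of key_yellow, key_green, key_red below 0.002 m), for 0.05 s.
3. the yellow key is fully down (at least 6.5 of 8 mm), all other keys up, the spot still under the tip (value of joint key_yellow above 0.0065 m and horizontal distance between mark and tip below 0.005 m and value of joint each of key_blue, key_green, key_red below 0.002 m), for 0.05 s.
4. the green key is fully down (at least 6.5 of 8 mm), all other keys up, the spot still under the tip (value of joint key_green above 0.0065 m and horizontal distance between mark and tip below 0.005 m and value of joint each of key_blue, key_yellow, key_red below 0.002 m), for 0.05 s.
At the end, for the whole second after the job is handed in: The red spot is within 5 mm (horizontally) of the stylus tip with the carriage at rest; the drop flags of blue, yellow and green are in by at least 6 mm; all four keys are up again (within 2 mm); the red station's flag has not dropped (under 4 mm) (horizontal distance between mark and tip below 0.005 m and linear speed of carriage below 0.01 m/s and value of joint each of flag_blue, flag_yellow, flag_green above 0.006 m and value of joint each of key_blue, key_yellow, key_green, key_red below 0.002 m and value of joint flag_red below 0.004 m); the robot touches nothing.
It fails at once if a clamp, arm or strike key pressed (4 mm) while the red spot is not under the tip (5 mm) (horizontal distance between mark and tip above 0.005 m and value of joint any of key_blue, key_yellow, key_green above 0.004 m).
It fails at once if keys pressed out of order (yellow before blue, or green before yellow) or two at once ((value of joint key_yellow above 0.004 m and value of joint flag_blue below 0.005 m) or (value of joint key_green above 0.004 m and value of joint flag_yellow below 0.005 m) or value of joint each of key_blue, key_yellow above 0.004 m or value of joint each of key_blue, key_green above 0.004 m or value of joint each of key_blue, key_red above 0.004 m or value of joint each of key_yellow, key_green above 0.004 m or value of joint each of key_yellow, key_red above 0.004 m or value of joint each of key_green, key_red above 0.004 m).
It fails at once if the red emergency-stop key pressed (over 3 mm) (value of joint key_red above 0.003 m).
It fails at once if a button station pushed or hit with more than 40 N (contact force between any of station_blue, station_yellow, station_green, station_red and the fingers above 40 N or contact force between any of station_blue, station_yellow, station_green, station_red and the arm above 40 N).
It fails at once if a bystander moved by more than 30 mm (distance of any of carton, breaker, tape, driver, mug, gauge from where it was at the start of the episode above 0.03 m).
It also fails if it takes over 72 s, if anything falls off the work surface, if the arm or the gripper's body presses on something with over 40 N, if the wrist force passes 120 N, or if a joint passes its speed limit or range.

### The arm

A 7-joint arm with a two-finger parallel gripper is mounted at the origin on the work surface. World frame = base frame: x ahead of the robot, y to its left, z up, the work surface at z = 0. Lengths are in m, angles in degrees, forces in N, time in s.
With the tool pointing down it reaches from about 0.4 to 0.9 m from the base axis. Payload 5.6 kg.
Tool frame: the origin (TCP) lies at the very end of the fingers, on their centre line; the grasp point (between the pads) lies behind it (env.grip_depth is the z of the grasp point in the tool frame, in m); z points along the fingers, y is the line along which they close (so a half turn about z gives the same grasp; the last joint's range is limited). The gripper opens to 92 mm and grips with 3 to 60 N. Pads are 20 mm wide; open, the fingers measure 128 mm over their backs; the gripper's body (75 mm by 189 mm) begins 69 mm behind the grasp point.
Start: joints at [62.682, 26.786, -0.665, 91.828, 0.344, 61.387, -3.226], TCP at [0.273, -0.59, 0.215] pointing down, gripper open.
Joint ranges: [-144.91, 144.91], [-17.63, 115.5], [-89.93, 88.59], [15.96, 139.68], [-74.01, 254.01], [8.47, 105.57], [-167.45, 167.45]. Speed limits (degrees/s): [147.25, 147.25, 180, 180, 180, 180, 180].

### API

Orientations are given as [roll, pitch, yaw] about the fixed x, y, z axes, in that order (R = Rz(yaw) Ry(pitch) Rx(roll)).
In Python, from workcell import env, imaging, order gives the robot as it stands.
- The arm moves only by the tool carry_out, never from a script. Its argument "steps" is a list of rows, each an object of numbers: "dx", "dy", "dz": the shift along the tool's x, y, z in units of 4 cm (1.0 is 4 cm); "spin": the turn about the tool's z in units of 180 degrees (1.0 is 180 degrees). A call has 1 to 20 rows; each row shifts and turns the commanded pose from where the row before left it, along the tool's axes as they then stand; what a row does not reach is not made up. A row lasts 1/8 s, in which the tool goes at most 62.5 mm and 10.7 degrees, less where a joint would pass 70% of its speed; a pose out of reach is approached as far as the arm can. A call with a number of a shift or a turn outside -1 to 1 is refused whole. A call with a gripper value outside its range is refused whole. "grip" is the opening in per cent of the stroke, from 0 (shut) to 100 (fully open), set as the call begins (left out, the last holds). The fingers move at their own pace and stop on an object; "force" is the grip in N (left out, the last holds). Time passes only in rows, so rows that do not move let the fingers close. It gives the time, the measured TCP pose, the force, the opening and the grip force at its end, in the units of the state.
- env.read_state(): the state, without advancing time (a new reading comes with each control period).
- imaging.camera(name): name is "side" or "top"; returns (picture, depth): 480x640x3 uint8, red, green, blue; 480x640 float32, m along the optical axis (not along the pixel's ray), 0 where there is no reading.
- imaging.camera_model(name): a dict with "camera_matrix" (3x3 intrinsics, pixels), "k1" (the pictures are not rectified: a ray, as slopes to the right and down, at radius r is drawn at 1 + k1 r^2 times it, then the intrinsics apply), "R" (3x3) and "t" (3): a world point X has camera coordinates R X + t. Camera axes: x right, y down, z forward; pixel columns grow to the right and rows downward; lengths in m; the calibration is good to about 2 mm. A picture is of the moment at which its call begins. camera_model takes no time and is no camera call.
- order.finish_job(): hands the job in; it is judged then, once.
The state is a dict: "time_s": time; "q": joint angles; "qvel": joint speeds; "joint_torque": joint torques, N m; "position": TCP position; "eef_rot": TCP orientation; "contact_force": force on the tool from outside, world axes, zero at the start; "wrist_torque": the same for the moment, N m; "finger_gap": finger opening in m; "grasp_force": force on a finger pad.
Only numpy, scipy, OpenCV 4.12 (cv2) and the standard library are available. Lean on these libraries where they do the work, as an engineer would, in place of code of your own. Each camera call takes 0.05 s, during which the arm holds its last target. There are 200 camera calls.

## Working session

There is one attempt and no reset: what is moved stays moved. The work goes in short steps, Python scripts to look and compute and a tool call to move; the robot and the scene stay as the last step left them, time stands still between calls to the robot, and variables do not carry over. Pictures are saved under pics/ and viewed, at most 10 in all, crops included, and the job is handed in when it is done.

Besides the shell and the picture viewer there is one more tool, called after "Call:" as name([rows], argument=value, ...), one row to a line, values as JSON. carry_out: Moves the arm, as the interface text tells. Shifts and turns lie within -1 to 1; 1 stands for 4 cm of shift or 180 degrees of turn. Its arguments: {"type":"object","properties":{"steps":{"type":"array","items":{"type":"object","properties":{"dx":{"type":"number"},"dy":{"type":"number"},"dz":{"type":"number"},"spin":{"type":"number"}}}},"grip":{"type":"number"},"force":{"type":"number"}},"required":["steps"]}

```bash
mkdir -p pics
cat > h.py <<'E'
import numpy as np, cv2
from workcell import env, imaging, order
def grab(n,f=None):
    p,d=imaging.camera(n)
    np.savez(''+n+'.npz',p=p,d=d)
    if f: cv2.imwrite('pics/'+f,p[:,:,::-1])
    return p,d
def world(n,u,v,d=None,z=None):
    m=imaging.camera_model(n);K=np.array(m['camera_matrix'],float);R=np.array(m['R']);t=np.array(m['t'])
    q=cv2.undistortPoints(np.array([[[u,v]]],float),K,np.array([m['k1'],0,0,0.]))[0,0]
    # drawn at 1+k1 r^2 -> OpenCV model
    ray=R.T@np.array([q[0],q[1],1.]);c=-R.T@t
    s=d if d is not None else (z-c[2])/ray[2]
    return c+s*ray
def proj(n,X):
    m=imaging.camera_model(n)
    return cv2.projectPoints(np.array(X,float).reshape(-1,1,3),cv2.Rodrigues(np.array(m['R'],float))[0],np.array(m['t'],float),np.array(m['camera_matrix'],float),np.array([m['k1'],0,0,0.]))[0][:,0]
E
python3 - <<'E'
from h import *
grab('top','top1.png');grab('side','side1.png')
s=env.read_state();print({k:s[k] for k in('time_s','position','eef_rot','contact_force','finger_gap')},env.grip_depth)
for n in('top','side'):
    m=imaging.camera_model(n);print(n,-np.array(m['R']).T@m['t'],m['k1'])
E
```

```text
{'time_s': 0.1, 'position': array([ 0.27290178, -0.58934643,  0.21371153]), 'eef_rot': array([-1.79906096e+02,  7.05909556e-03,  2.48480984e+01]), 'contact_force': array([ 0.22793222, -0.60031946,  0.22398163]), 'finger_gap': 0.09204338882915288} -0.0187
top [0.40150738 0.02455035 1.16629637] 0.043079206671891815
side [ 0.33346004 -0.61772832  0.75214617] 0.036786252598212006
```

View pics/top1.png

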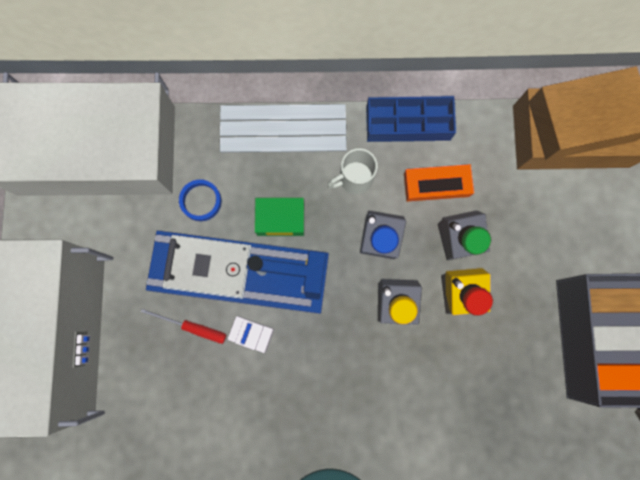

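View pics/side1.png

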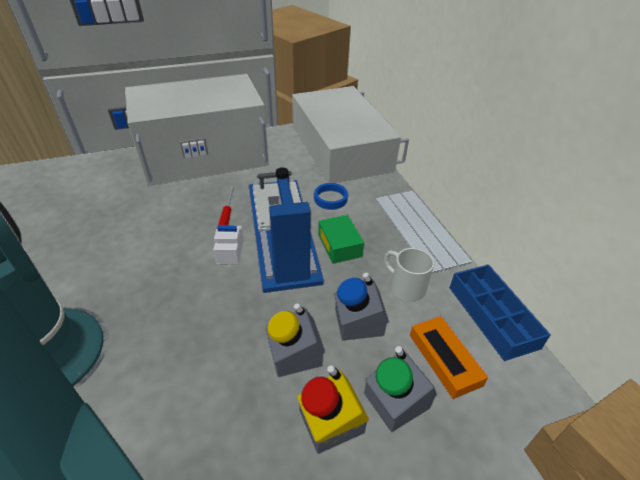

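The top view shows the spot at (232,269), the pull bar at (170,259), the column at (312,280) and the keys: blue (385,240), yellow (403,310), green (477,240), red (477,300). Next I measure these with depth.

```bash
cat > m.py <<'E'
from h import *
def cloud(n):
    f=np.load(n+'.npz');p,d=f['p'],f['d'];m=imaging.camera_model(n);K=np.array(m['camera_matrix'],float)
    v,u=np.mgrid[:480,:640];q=cv2.undistortPoints(np.stack([u,v],-1).reshape(-1,1,2).astype(float),K,np.array([m['k1'],0,0,0.])).reshape(480,640,2)
    c=np.dstack([q,np.ones((480,640))])*d[...,None]
    return p,d,(c-np.array(m['t']))@np.array(m['R'])
p,d,W=cloud('top');hsv=cv2.cvtColor(p,cv2.COLOR_RGB2HSV);H,S,V=hsv[...,0],hsv[...,1],hsv[...,2]
ps,ds,Ws=cloud('side');hs=cv2.cvtColor(ps,cv2.COLOR_RGB2HSV)
def box(u0,v0,u1,v1):
    b=np.zeros((480,640),bool);b[v0:v1,u0:u1]=1;return b
red=((H<8)|(H>172))&(S>110)
if __name__=='__main__':
    m=box(222,259,242,279)&red;v,u=np.nonzero(m)
    print('spot px',u.mean(),v.mean(),len(u),world('top',u.mean(),v.mean(),z=.045),W[m].mean(0))
    b=box(140,222,335,320)&(W[...,2]<.04)&(W[...,2]>.004)&(d>0)
    b2=b&(H>100)&(H<130)&(S>100)
    print('plate z',np.percentile(W[b2][:,2],[10,50,90]))
    r=cv2.minAreaRect(W[b2][:,:2].astype(np.float32));print('plate rect',r)
    bar=box(160,230,182,285)&(W[...,2]>.072)&(W[...,2]<.1)
    print('bar',bar.sum(),np.median(W[bar],0),cv2.minAreaRect(W[bar][:,:2].astype(np.float32)))
    cols=dict(blue=((105,130),(365,222,405,258)),yellow=((20,35),(385,290,422,326)),green=((50,80),(458,222,495,258)),red=(None,(460,284,495,318)))
    st=dict(blue=(358,208,410,262),yellow=(374,275,426,330),green=(438,208,495,262),red=(442,266,496,320))
    for k,(hr,bx) in cols.items():
        c=red if hr is None else (H>hr[0])&(H<hr[1])&(S>120)
        m=box(*bx)&c&(d>0); m=cv2.erode(m.astype(np.uint8),np.ones((5,5)))>0
        P=W[m&(W[...,2]>.09)];ctr=P.mean(0);n=np.linalg.svd(P-ctr)[2][2];n*=np.sign(n[2])
        bb=box(*st[k])&(W[...,2]>.035)&(W[...,2]<.095)&(d>0)&(~cv2.dilate((box(*bx)&c).astype(np.uint8),np.ones((5,5))).astype(bool))
        Q=W[bb]
        print(k,'key',ctr,'n',n,'yaw',np.degrees(np.arctan2(-n[1],-n[0])),len(P),'rectbox',cv2.minAreaRect(Q[:,:2].astype(np.float32)))
        m=box(*st[k])&(S<50)&(V>170)&(d>0);v,u=np.nonzero(m);print('   pin',u.mean(),v.mean(),len(u),np.median(W[m],0))
E
python3 m.py
```

```text
spot px 232.5 269.0 8 [0.53512063 0.20976319 0.045     ] [0.5349187  0.20948218 0.04669218]
plate z [0.01553799 0.01844782 0.02124653]
plate rect ((0.533981204032898, 0.20283713936805725), (0.3976929783821106, 0.13845491409301758), 81.86774444580078)
bar 298 [0.55191152 0.3371087  0.08957878] ((0.5527212619781494, 0.33790719509124756), (0.015088503248989582, 0.09382274746894836), 81.61502075195312)
blue key [ 0.58679999 -0.11893445  0.11329206] n [-0.38140067  0.07803256  0.92111044] yaw -11.56283930480862 350 rectbox ((0.610881507396698, -0.12512531876564026), (0.08433101326227188, 0.09775610268115997), 79.76495361328125)
   pin 371.5925925925926 220.25925925925927 27 [ 0.6281853  -0.09513311  0.10960043]
yellow key [ 0.44006468 -0.15289736  0.11024447] n [-0.38041374  0.03013797  0.92432521] yaw -4.529750147640436 406 rectbox ((0.46017971634864807, -0.1562664955854416), (0.08495748043060303, 0.09875965863466263), 87.34089660644531)
   pin 387.48148148148147 292.77777777777777 27 [ 0.47374894 -0.12420561  0.10586183]
green key [ 0.5824087  -0.30920121  0.11821719] n [-0.38788164 -0.08883917  0.91741781] yaw 12.900339370555965 335 rectbox ((0.607046365737915, -0.30623161792755127), (0.09707498550415039, 0.08476725965738297), 11.48829460144043)
   pin 457.5925925925926 227.25925925925927 27 [ 0.6100861  -0.27457327  0.11426934]
red key [ 0.4564441  -0.30506982  0.11918396] n [-0.38138718 -0.02088724  0.92417939] yaw 3.1347571983274136 362 rectbox ((0.48043936491012573, -0.3039775490760803), (0.09899581968784332, 0.0853593572974205), 4.494247913360596)
   pin 460.0 285.17391304347825 23 [ 0.48783101 -0.27123935  0.11503786]
```

Call:
carry_out([
  {"dz": -0.6,"spin": 0.046},
  {"dz": -0.6,"spin": 0.046},
  {"dz": -0.6,"spin": 0.046},
  {"dz": -0.6,"spin": 0.046},
  {"dx": 0.4,"dy": -0.8},
  {"dx": 0.4,"dy": -0.8},
  {"dx": 0.4,"dy": -0.8},
  {"dx": 0.4,"dy": -0.8},
  {"dx": 0.4,"dy": -0.8},
  {"dx": 0.4,"dy": -0.8},
  {"dx": 0.4,"dy": -0.8},
  {"dx": 0.4,"dy": -0.8},
  {"dy": -0.8},
  {"dy": -0.8},
  {"dy": -0.8},
  {"dy": -0.8},
  {"dy": -0.8},
  {"dy": -0.8},
  {"dy": -0.8},
  {"dy": -0.8},
], grip=100)

```text
invalid input at $.steps[0]: expected keys dx, dy, dz, spin
```

Call:
carry_out([
  {"dx": 0,"dy": 0,"dz": -0.6,"spin": 0.046},
  {"dx": 0,"dy": 0,"dz": -0.6,"spin": 0.046},
  {"dx": 0,"dy": 0,"dz": -0.6,"spin": 0.046},
  {"dx": 0,"dy": 0,"dz": -0.6,"spin": 0.046},
  {"dx": 0.4,"dy": -0.8,"dz": 0,"spin": 0},
  {"dx": 0.4,"dy": -0.8,"dz": 0,"spin": 0},
  {"dx": 0.4,"dy": -0.8,"dz": 0,"spin": 0},
  {"dx": 0.4,"dy": -0.8,"dz": 0,"spin": 0},
  {"dx": 0.4,"dy": -0.8,"dz": 0,"spin": 0},
  {"dx": 0.4,"dy": -0.8,"dz": 0,"spin": 0},
  {"dx": 0.4,"dy": -0.8,"dz": 0,"spin": 0},
  {"dx": 0.4,"dy": -0.8,"dz": 0,"spin": 0},
  {"dx": 0,"dy": -0.8,"dz": 0,"spin": 0},
  {"dx": 0,"dy": -0.8,"dz": 0,"spin": 0},
  {"dx": 0,"dy": -0.8,"dz": 0,"spin": 0},
  {"dx": 0,"dy": -0.8,"dz": 0,"spin": 0},
  {"dx": 0,"dy": -0.8,"dz": 0,"spin": 0},
  {"dx": 0,"dy": -0.8,"dz": 0,"spin": 0},
  {"dx": 0,"dy": -0.8,"dz": 0,"spin": 0},
  {"dx": 0,"dy": -0.8,"dz": 0,"spin": 0},
], grip=100)

```text
time_s: 2.6
position: [0.4733, -0.1005, 0.3103]
eef_rot: [180.0, 0.0, -8.3]
contact_force: [0.1, 0.3, 0.4]
finger_gap: 0.0919
grasp_force: 0.0
```

Call:
carry_out([
  {"dx": 0.2,"dy": -0.8,"dz": 0,"spin": 0},
  {"dx": 0.18,"dy": -0.8,"dz": 0,"spin": 0},
  {"dx": 0,"dy": -0.8,"dz": 0,"spin": 0},
  {"dx": 0,"dy": -0.8,"dz": 0,"spin": 0},
  {"dx": 0,"dy": -0.8,"dz": 0,"spin": 0},
  {"dx": 0,"dy": -0.8,"dz": 0,"spin": 0},
  {"dx": 0,"dy": -0.8,"dz": 0,"spin": 0},
  {"dx": 0,"dy": -0.8,"dz": 0,"spin": 0},
  {"dx": 0,"dy": -0.8,"dz": 0,"spin": 0},
  {"dx": 0,"dy": -0.8,"dz": 0,"spin": 0},
  {"dx": 0,"dy": -0.8,"dz": 0,"spin": 0},
  {"dx": 0,"dy": -0.8,"dz": 0,"spin": 0},
  {"dx": 0,"dy": -0.8,"dz": 0,"spin": 0},
  {"dx": 0,"dy": -0.72,"dz": 0,"spin": 0},
  {"dx": 0,"dy": 0,"dz": -0.01,"spin": 0},
  {"dx": 0,"dy": 0,"dz": 0.01,"spin": 0},
])

```text
time_s: 4.6
position: [0.5526, 0.3353, 0.3101]
eef_rot: [179.9, 0.0, -8.3]
contact_force: [0.2, -1.1, -0.8]
finger_gap: 0.0917
grasp_force: 0.0
```

Call:
carry_out([
  {"dx": 0,"dy": 0,"dz": 1,"spin": 0},
  {"dx": 0,"dy": 0,"dz": 1,"spin": 0},
  {"dx": 0,"dy": 0,"dz": 1,"spin": 0},
  {"dx": 0,"dy": 0,"dz": 1,"spin": 0},
  {"dx": 0,"dy": 0,"dz": 1,"spin": 0},
  {"dx": 0,"dy": -0.03,"dz": 0.5,"spin": 0},
  {"dx": 0,"dy": -0.03,"dz": 0.5,"spin": 0},
  {"dx": 0,"dy": 0,"dz": 0.1,"spin": 0},
  {"dx": 0,"dy": 0,"dz": 0,"spin": 0},
])

```text
time_s: 5.72
position: [0.5533, 0.3392, 0.0672]
eef_rot: [-180.0, -0.0, -8.3]
contact_force: [-0.6, -0.3, 0.4]
finger_gap: 0.0917
grasp_force: 0.0
```

Call:
carry_out([
  {"dx": 0,"dy": 0,"dz": 0,"spin": 0},
  {"dx": 0,"dy": 0,"dz": 0,"spin": 0},
  {"dx": 0,"dy": 0,"dz": 0,"spin": 0},
  {"dx": 0,"dy": 0,"dz": 0,"spin": 0},
  {"dx": 0,"dy": 0,"dz": 0,"spin": 0},
  {"dx": 0,"dy": 0,"dz": 0,"spin": 0},
], grip=0, force=15)

```text
time_s: 6.48
position: [0.5528, 0.3388, 0.0665]
eef_rot: [180.0, 0.0, -8.3]
contact_force: [0.1, -0.4, 0.5]
finger_gap: 0.0341
grasp_force: 0.0
```

Call:
carry_out([
  {"dx": 0,"dy": 0,"dz": 0,"spin": 0},
  {"dx": 0,"dy": 0,"dz": 0,"spin": 0},
  {"dx": 0,"dy": 0,"dz": 0,"spin": 0},
  {"dx": 0,"dy": 0,"dz": 0,"spin": 0},
])

```text
time_s: 6.98
position: [0.5528, 0.3386, 0.0665]
eef_rot: [180.0, 0.0, -8.3]
contact_force: [-0.7, -0.8, 0.6]
finger_gap: 0.0134
grasp_force: 15.0
```

Run:
```python
from h import *
p,d=grab('side');c=p[150:310,215:375]
cv2.imwrite('pics/side2.png',cv2.resize(c,None,fx=3.6,fy=3.6,interpolation=cv2.INTER_CUBIC)[:,:,::-1])
print(env.read_state()['position'],env.read_state()['finger_gap'])
# column vertical surfaces from first top cloud
import m
b=m.box(290,255,330,310)&(m.W[...,2]>.215)&(m.W[...,2]<.26)&(m.d>0)
print('column top',b.sum(),cv2.minAreaRect(m.W[b][:,:2].astype(np.float32)))
b=m.box(240,250,312,300)&(m.W[...,2]>.19)&(m.W[...,2]<.235)&(m.d>0)
print('arm/top of stylus',b.sum(),cv2.minAreaRect(m.W[b][:,:2].astype(np.float32)))
```

```text
[0.55282258 0.33858483 0.06652764] 0.01342988588429764
column top 804 ((0.5046367645263672, 0.04073720797896385), (0.06596681475639343, 0.06995800882577896), 89.12620544433594)
arm/top of stylus 1021 ((0.5104604363441467, 0.09435831010341644), (0.1208522766828537, 0.07914931327104568), 89.4075927734375)
```

View pics/side2.png

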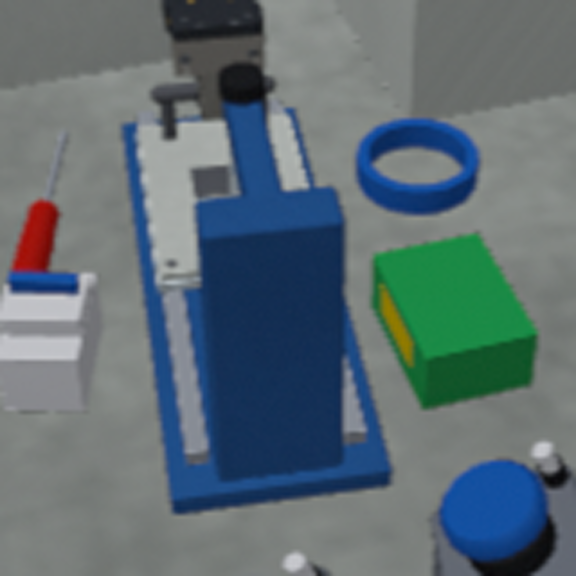

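The side crop shows the fingers closed on the pull bar (bar at about (195,92) in the crop), with the black stylus cap at (242,83). I'll check the tip position against that cap and the plate's projected outline.

Run:
```python
from h import *
p=cv2.imread('pics/top1.png')[:,:,::-1];d=np.load('top.npz')['d']
import m
k=m.box(244,252,268,276)&(m.V<60)&(m.W[...,2]>.15);v,u=np.nonzero(k);z=np.median(m.W[k][:,2])
print('cap px',u.mean(),v.mean(),len(u),'z',z,world('top',u.mean(),v.mean(),z=z),m.W[k].mean(0), np.ptp(m.W[k],axis=0))
# projected plate & column wireframe overlay for the estimate
O=np.array([.5248,.1385,0]);a=np.radians(81.9);Y=np.array([np.cos(a),np.sin(a),0]);X=np.array([Y[1],-Y[0],0]);Z=np.array([0,0,1.])
f=lambda x,y,z:O+x*X+y*Y+z*Z
im=cv2.resize(p[220:330,130:340],None,fx=3.8,fy=3.8,interpolation=cv2.INTER_CUBIC)[:,:,::-1].copy()
def poly(P,c):
    q=(proj('top',P)-[130,220]+.5)*3.8
    cv2.polylines(im,[np.round(q).astype(np.int32)],True,c,1)
poly([f(x,y,.018) for x,y in((-.07,-.135),(.07,-.135),(.07,.265),(-.07,.265))],(0,255,255))
poly([f(x,y,.235) for x,y in((-.04,-.129),(.04,-.129),(.04,-.095),(-.04,-.095))],(0,0,255))
poly([f(x,y,.218) for x,y in((-.011,-.095),(.011,-.095),(.011,0),(-.011,0))],(0,255,0))
cv2.imwrite('pics/ov.png',im)
```

```text
cap px 254.74820143884892 263.021582733813 139 z 0.23012711384339954 [0.52369974 0.13808917 0.23012711] [0.52369755 0.13808134 0.23018641] [0.02297959 0.02433413 0.00923781]
```

View pics/ov.png

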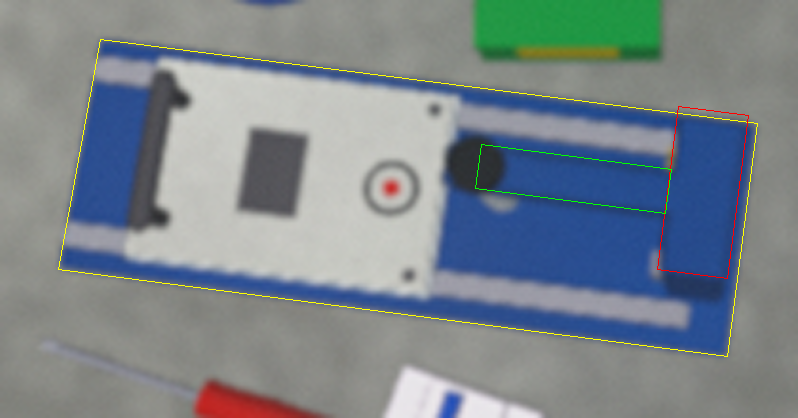

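The spot is ~72 mm from the tip along the slide: the plate overlay and the cap position agree to ~1 mm. I'll slide the carriage.

Call:
carry_out([
  {"dx": 0,"dy": 0.1,"dz": 0,"spin": 0},
  {"dx": 0,"dy": 0.2,"dz": 0,"spin": 0},
  {"dx": 0,"dy": 0.2,"dz": 0,"spin": 0},
  {"dx": 0,"dy": 0.2,"dz": 0,"spin": 0},
  {"dx": 0,"dy": 0.2,"dz": 0,"spin": 0},
  {"dx": 0,"dy": 0.2,"dz": 0,"spin": 0},
  {"dx": 0,"dy": 0.2,"dz": 0,"spin": 0},
  {"dx": 0,"dy": 0.2,"dz": 0,"spin": 0},
  {"dx": 0,"dy": 0.2,"dz": 0,"spin": 0},
  {"dx": 0,"dy": 0.11,"dz": 0,"spin": 0},
  {"dx": 0,"dy": 0,"dz": 0,"spin": 0},
  {"dx": 0,"dy": 0,"dz": 0,"spin": 0},
])

```text
time_s: 8.52
position: [0.5423, 0.2658, 0.0665]
eef_rot: [179.9, 0.0, -8.3]
contact_force: [-0.2, -3.1, 0.7]
finger_gap: 0.0132
grasp_force: 15.0
```

Call:
carry_out([
  {"dx": 0,"dy": -0.03,"dz": 0,"spin": 0},
  {"dx": 0,"dy": 0,"dz": 0,"spin": 0},
  {"dx": 0,"dy": 0,"dz": 0,"spin": 0},
])

```text
time_s: 8.9
position: [0.5426, 0.2681, 0.0665]
eef_rot: [180.0, 0.0, -8.3]
contact_force: [-0.4, -1.6, -1.3]
finger_gap: 0.0136
grasp_force: 15.0
```

Call:
carry_out([
  {"dx": 0,"dy": 0,"dz": 0,"spin": 0},
  {"dx": 0,"dy": 0,"dz": 0,"spin": 0},
  {"dx": 0,"dy": 0,"dz": 0,"spin": 0},
  {"dx": 0,"dy": 0,"dz": 0,"spin": 0},
  {"dx": 0,"dy": 0,"dz": 0,"spin": 0},
  {"dx": 0,"dy": 0,"dz": -0.3,"spin": 0},
  {"dx": 0,"dy": 0,"dz": -0.7,"spin": 0},
  {"dx": 0,"dy": 0,"dz": -1,"spin": 0},
  {"dx": 0,"dy": 0,"dz": -1,"spin": 0},
  {"dx": 0,"dy": 0,"dz": -1,"spin": 0},
  {"dx": -1,"dy": 0,"dz": -1,"spin": 0},
  {"dx": -1,"dy": 0,"dz": -1,"spin": 0},
  {"dx": -1,"dy": 0,"dz": 0,"spin": 0},
  {"dx": -1,"dy": 0,"dz": 0,"spin": 0},
], grip=70)

```text
time_s: 10.65
position: [0.383, 0.2918, 0.308]
eef_rot: [-179.9, -0.1, -8.3]
contact_force: [-0.2, 0.7, 0.4]
finger_gap: 0.0646
grasp_force: 0.0
```

Run:
```python
from h import *
p,d=grab('top')
cv2.imwrite('pics/top2.png',cv2.resize(p[220:330,130:340],None,fx=3.8,fy=3.8,interpolation=cv2.INTER_CUBIC)[:,:,::-1])
import m
bar=m.box(160,225,230,300)&(m.W[...,2]>.072)&(m.W[...,2]<.1)
print('bar',bar.sum(),np.median(m.W[bar],0),cv2.minAreaRect(m.W[bar][:,:2].astype(np.float32)))
k=m.box(235,240,275,300)&m.red;v,u=np.nonzero(k)
if len(u):print('red',len(u),u.mean(),v.mean(),world('top',u.mean(),v.mean(),z=.045))
print(env.read_state()['position'],proj('top',[[.5243,.1383,.045],[.5243,.1383,.054]]))
```

```text
bar 295 [0.54321723 0.26782728 0.08985349] ((0.5433928966522217, 0.2689545452594757), (0.014402042143046856, 0.09436624497175217), 82.2098388671875)
[0.3776892  0.29313156 0.30787472] [[264.72154921 273.44561914]
 [264.30768507 273.00462227]]
```

View pics/top2.png

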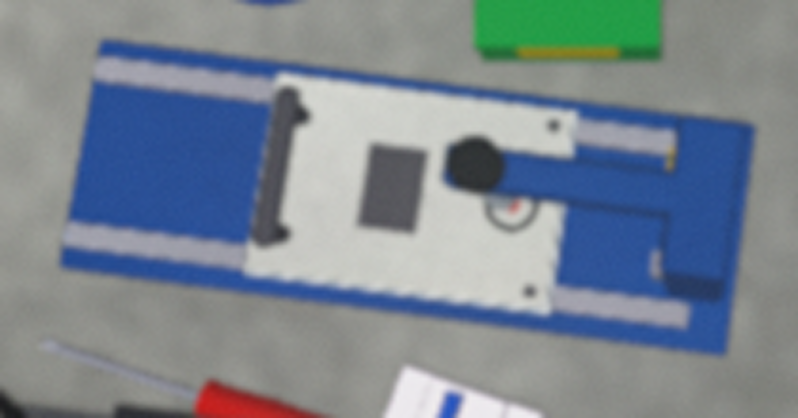

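The top crop shows the ring centred at about (512,205), i.e. full-image pixel (264.7,273.9). The predicted tip projection is (264.7,273.4), so the spot is under the tip. Next is the blue key, with the fingers shut.

Call:
carry_out([
  {"dx": 0.53,"dy": 0.79,"dz": 0,"spin": 0},
  {"dx": 0.53,"dy": 0.79,"dz": 0,"spin": 0},
  {"dx": 0.53,"dy": 0.79,"dz": 0,"spin": 0},
  {"dx": 0.53,"dy": 0.79,"dz": 0,"spin": 0},
  {"dx": 0.53,"dy": 0.79,"dz": 0,"spin": 0},
  {"dx": 0.53,"dy": 0.79,"dz": 0,"spin": 0},
  {"dx": 0.53,"dy": 0.79,"dz": 0,"spin": 0},
  {"dx": 0.53,"dy": 0.79,"dz": 0,"spin": 0},
  {"dx": 0.53,"dy": 0.79,"dz": 0,"spin": 0},
  {"dx": 0.53,"dy": 0.79,"dz": 0,"spin": 0},
  {"dx": 0.53,"dy": 0.79,"dz": 0,"spin": 0},
  {"dx": 0.53,"dy": 0.79,"dz": 0,"spin": 0},
  {"dx": 0,"dy": 0,"dz": 1,"spin": 0},
  {"dx": 0,"dy": 0,"dz": 1,"spin": 0},
  {"dx": 0,"dy": 0,"dz": 1,"spin": 0},
  {"dx": 0,"dy": 0,"dz": 0.5,"spin": 0},
  {"dx": 0,"dy": 0,"dz": 0,"spin": 0},
  {"dx": 0,"dy": 0,"dz": 0,"spin": 0},
], grip=0)

```text
time_s: 12.95
position: [0.5824, -0.1205, 0.168]
eef_rot: [-180.0, -0.1, -8.3]
contact_force: [-1.1, 0.8, 0.5]
finger_gap: 0.0004
grasp_force: 0.0
```

Call:
carry_out([
  {"dx": -0.1,"dy": -0.05,"dz": 0.6,"spin": 0},
  {"dx": -0.05,"dy": -0.03,"dz": 0.5,"spin": 0},
  {"dx": 0,"dy": 0,"dz": 0.1,"spin": 0},
  {"dx": 0,"dy": 0,"dz": 0,"spin": 0},
  {"dx": 0,"dy": 0,"dz": 0,"spin": 0},
])

```text
time_s: 13.58
position: [0.577, -0.1167, 0.1199]
eef_rot: [180.0, -0.1, -8.3]
contact_force: [-0.0, 0.2, 0.2]
finger_gap: 0.0007
grasp_force: 0.0
```

Call:
carry_out([
  {"dx": 0.01,"dy": 0,"dz": 0.023,"spin": 0},
  {"dx": 0.01,"dy": 0,"dz": 0.023,"spin": 0},
  {"dx": 0.01,"dy": 0,"dz": 0.023,"spin": 0},
  {"dx": 0.01,"dy": 0,"dz": 0.023,"spin": 0},
  {"dx": 0.01,"dy": 0,"dz": 0.023,"spin": 0},
  {"dx": 0,"dy": 0,"dz": 0,"spin": 0},
])

```text
time_s: 14.32
position: [0.5779, -0.1167, 0.1138]
eef_rot: [-180.0, 0.0, -8.3]
contact_force: [0.8, -0.0, 0.4]
finger_gap: 0.0004
grasp_force: 0.0
```

Call:
carry_out([
  {"dx": 0.01,"dy": 0,"dz": 0.023,"spin": 0},
  {"dx": 0.01,"dy": 0,"dz": 0.023,"spin": 0},
  {"dx": 0.01,"dy": 0,"dz": 0.023,"spin": 0},
  {"dx": 0,"dy": 0,"dz": 0,"spin": 0},
])

```text
time_s: 14.82
position: [0.5792, -0.1169, 0.1113]
eef_rot: [180.0, 0.0, -8.3]
contact_force: [-1.4, 0.9, 2.8]
finger_gap: 0.0006
grasp_force: 1.4
```

Call:
carry_out([
  {"dx": 0.01,"dy": 0,"dz": 0.023,"spin": 0},
  {"dx": 0.01,"dy": 0,"dz": 0.023,"spin": 0},
  {"dx": 0.01,"dy": 0,"dz": 0.023,"spin": 0},
  {"dx": 0,"dy": 0,"dz": 0,"spin": 0},
])

```text
time_s: 15.32
position: [0.5804, -0.1172, 0.1084]
eef_rot: [180.0, 0.0, -8.3]
contact_force: [-1.8, -1.0, 2.3]
finger_gap: 0.0003
grasp_force: 1.8
```

Call:
carry_out([
  {"dx": 0.01,"dy": 0,"dz": 0.023,"spin": 0},
  {"dx": 0.01,"dy": 0,"dz": 0.023,"spin": 0},
  {"dx": 0.01,"dy": 0,"dz": 0.023,"spin": 0},
  {"dx": 0,"dy": 0,"dz": 0,"spin": 0},
])

```text
time_s: 15.82
position: [0.5815, -0.1173, 0.1056]
eef_rot: [180.0, 0.0, -8.3]
contact_force: [-2.2, -0.1, 4.0]
finger_gap: 0.0003
grasp_force: 2.4
```

Call:
carry_out([
  {"dx": 0.01,"dy": 0,"dz": 0.023,"spin": 0},
  {"dx": 0.01,"dy": 0,"dz": 0.023,"spin": 0},
  {"dx": 0,"dy": 0,"dz": 0,"spin": 0},
])

```text
time_s: 16.2
position: [0.5819, -0.1173, 0.1051]
eef_rot: [180.0, 0.1, -8.3]
contact_force: [-7.8, 0.7, 14.8]
finger_gap: 0.0006
grasp_force: 8.1
```

Firm stop felt at z ≈ 0.105 (17 N). I'll back out along the normal and go to yellow.

Call:
carry_out([
  {"dx": -0.05,"dy": 0,"dz": -0.12,"spin": 0},
  {"dx": -0.1,"dy": 0,"dz": -0.23,"spin": 0},
  {"dx": 0,"dy": 0,"dz": -0.6,"spin": 0},
  {"dx": 0,"dy": 0,"dz": -0.6,"spin": 0},
  {"dx": -0.7,"dy": 0.28,"dz": 0,"spin": 0},
  {"dx": -0.7,"dy": 0.28,"dz": 0,"spin": 0},
  {"dx": -0.7,"dy": 0.28,"dz": 0,"spin": 0},
  {"dx": -0.7,"dy": 0.28,"dz": 0,"spin": 0},
  {"dx": -0.68,"dy": 0.28,"dz": 0,"spin": 0},
  {"dx": 0,"dy": 0,"dz": 0,"spin": 0},
  {"dx": 0,"dy": 0,"dz": 0,"spin": 0},
])

```text
time_s: 17.58
position: [0.4317, -0.1517, 0.1662]
eef_rot: [-180.0, -0.1, -8.2]
contact_force: [-0.2, 0.0, 0.1]
finger_gap: 0.0004
grasp_force: 0.0
```

Run:
```python
from h import *
p,d=grab('side')
cv2.imwrite('pics/side3.png',cv2.resize(p[250:440,250:450],None,fx=3,fy=3,interpolation=cv2.INTER_CUBIC)[:,:,::-1])
print(env.read_state()['position'],env.read_state()['time_s'])
```

```text
[ 0.43186798 -0.15160263  0.16610016] 17.625
```

View pics/side3.png

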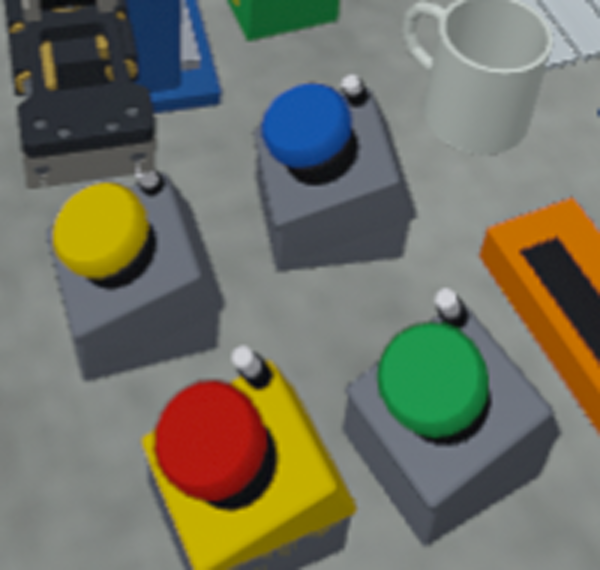

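The side crop shows the blue key sprung back and its flag at (352,87), which sits lower than the red (245,360) and green (447,303) flags. Now I press yellow.

Call:
carry_out([
  {"dx": -0.04,"dy": 0,"dz": 0.6,"spin": 0},
  {"dx": 0,"dy": 0,"dz": 0.55,"spin": 0},
  {"dx": 0,"dy": 0,"dz": 0.1,"spin": 0},
  {"dx": 0,"dy": 0,"dz": 0,"spin": 0},
  {"dx": 0.01,"dy": 0,"dz": 0.023,"spin": 0},
  {"dx": 0.01,"dy": 0,"dz": 0.023,"spin": 0},
  {"dx": 0.01,"dy": 0,"dz": 0.023,"spin": 0},
  {"dx": 0,"dy": 0,"dz": 0,"spin": 0},
])

```text
time_s: 18.62
position: [0.4302, -0.1519, 0.1132]
eef_rot: [180.0, -0.0, -8.3]
contact_force: [-0.2, 1.0, 0.4]
finger_gap: 0.0007
grasp_force: 0.0
```

Call:
carry_out([
  {"dx": 0.01,"dy": 0,"dz": 0.023,"spin": 0},
  {"dx": 0.01,"dy": 0,"dz": 0.023,"spin": 0},
  {"dx": 0.01,"dy": 0,"dz": 0.023,"spin": 0},
  {"dx": 0.01,"dy": 0,"dz": 0.023,"spin": 0},
  {"dx": 0.01,"dy": 0,"dz": 0.023,"spin": 0},
  {"dx": 0,"dy": 0,"dz": 0,"spin": 0},
])

```text
time_s: 19.38
position: [0.4321, -0.1521, 0.1085]
eef_rot: [180.0, 0.0, -8.3]
contact_force: [-1.9, -0.7, 1.9]
finger_gap: 0.0004
grasp_force: 1.2
```

Call:
carry_out([
  {"dx": 0.01,"dy": 0,"dz": 0.023,"spin": 0},
  {"dx": 0.01,"dy": 0,"dz": 0.023,"spin": 0},
  {"dx": 0.01,"dy": 0,"dz": 0.023,"spin": 0},
  {"dx": 0.01,"dy": 0,"dz": 0.023,"spin": 0},
  {"dx": 0.01,"dy": 0,"dz": 0.023,"spin": 0},
  {"dx": 0,"dy": 0,"dz": 0,"spin": 0},
])

```text
time_s: 20.12
position: [0.4341, -0.1523, 0.1038]
eef_rot: [-180.0, 0.0, -8.3]
contact_force: [-2.1, 1.7, 3.2]
finger_gap: 0.0004
grasp_force: 2.1
```

Call:
carry_out([
  {"dx": 0.01,"dy": 0,"dz": 0.023,"spin": 0},
  {"dx": 0.01,"dy": 0,"dz": 0.023,"spin": 0},
  {"dx": 0,"dy": 0,"dz": 0,"spin": 0},
])

```text
time_s: 20.5
position: [0.4348, -0.1524, 0.1022]
eef_rot: [-180.0, 0.0, -8.3]
contact_force: [-4.5, 1.4, 7.3]
finger_gap: 0.0006
grasp_force: 4.1
```

Call:
carry_out([
  {"dx": 0.01,"dy": 0,"dz": 0.023,"spin": 0},
  {"dx": 0,"dy": 0,"dz": 0,"spin": 0},
])

```text
time_s: 20.75
position: [0.435, -0.1524, 0.1019]
eef_rot: [180.0, 0.1, -8.3]
contact_force: [-5.3, 3.0, 14.8]
finger_gap: 0.0006
grasp_force: 7.9
```

Call:
carry_out([
  {"dx": -0.05,"dy": 0,"dz": -0.12,"spin": 0},
  {"dx": -0.1,"dy": 0,"dz": -0.23,"spin": 0},
  {"dx": 0,"dy": 0,"dz": -0.7,"spin": 0},
  {"dx": 0,"dy": 0,"dz": -0.7,"spin": 0},
  {"dx": 0.69,"dy": 0.57,"dz": 0,"spin": 0},
  {"dx": 0.69,"dy": 0.57,"dz": 0,"spin": 0},
  {"dx": 0.69,"dy": 0.57,"dz": 0,"spin": 0},
  {"dx": 0.69,"dy": 0.57,"dz": 0,"spin": 0},
  {"dx": 0.69,"dy": 0.57,"dz": 0,"spin": 0},
  {"dx": 0.69,"dy": 0.57,"dz": 0,"spin": 0},
  {"dx": 0,"dy": 0,"dz": 0,"spin": -0.058},
  {"dx": 0,"dy": 0,"dz": 0,"spin": -0.058},
  {"dx": 0,"dy": 0,"dz": 0,"spin": 0},
  {"dx": 0,"dy": 0,"dz": 0,"spin": 0},
])

```text
time_s: 22.5
position: [0.5734, -0.3113, 0.1712]
eef_rot: [180.0, 0.0, 12.4]
contact_force: [-0.5, -0.2, 0.5]
finger_gap: 0.0006
grasp_force: 0.0
```

Run:
```python
from h import *
p,d=grab('side')
cv2.imwrite('pics/side4.png',cv2.resize(p[250:440,250:450],None,fx=3,fy=3,interpolation=cv2.INTER_CUBIC)[:,:,::-1])
```

```text
(no output)
```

View pics/side4.png

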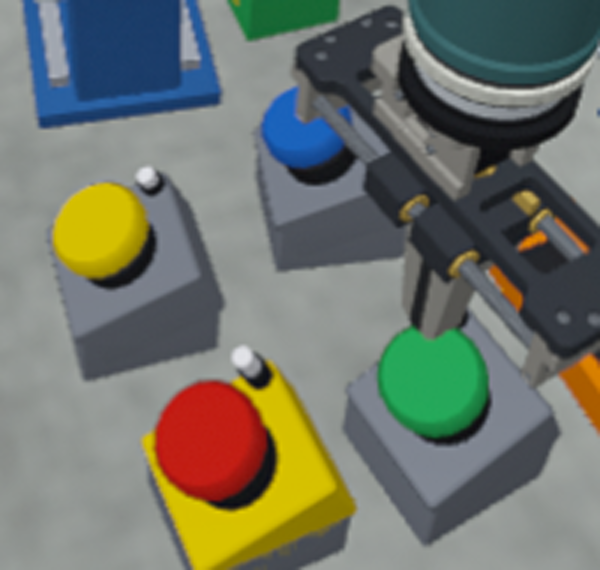

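The side crop shows yellow sprung back with its flag dropped at (148,178), red's flag still up at (245,360), and the fingertips (435,330) over the green key. I'll press green; contact should come at z ≈ 0.118.

Call:
carry_out([
  {"dx": 0,"dy": 0,"dz": 0.6,"spin": 0},
  {"dx": 0,"dy": 0,"dz": 0.5,"spin": 0},
  {"dx": 0,"dy": 0,"dz": 0.1,"spin": 0},
  {"dx": 0,"dy": 0,"dz": 0,"spin": 0},
  {"dx": 0.01,"dy": 0,"dz": 0.023,"spin": 0},
  {"dx": 0.01,"dy": 0,"dz": 0.023,"spin": 0},
  {"dx": 0.01,"dy": 0,"dz": 0.023,"spin": 0},
  {"dx": 0,"dy": 0,"dz": 0,"spin": 0},
])

```text
time_s: 23.55
position: [0.5748, -0.3107, 0.1204]
eef_rot: [180.0, -0.0, 12.6]
contact_force: [-0.7, -0.7, -1.3]
finger_gap: 0.0001
grasp_force: 0.0
```

Call:
carry_out([
  {"dx": 0.01,"dy": 0,"dz": 0.023,"spin": 0},
  {"dx": 0.01,"dy": 0,"dz": 0.023,"spin": 0},
  {"dx": 0.01,"dy": 0,"dz": 0.023,"spin": 0},
  {"dx": 0.01,"dy": 0,"dz": 0.023,"spin": 0},
  {"dx": 0,"dy": 0,"dz": 0,"spin": 0},
])

```text
time_s: 24.18
position: [0.5764, -0.3104, 0.1168]
eef_rot: [180.0, 0.0, 12.6]
contact_force: [-1.2, 0.2, 2.3]
finger_gap: 0.0002
grasp_force: 1.5
```

Call:
carry_out([
  {"dx": 0.01,"dy": 0,"dz": 0.023,"spin": 0},
  {"dx": 0.01,"dy": 0,"dz": 0.023,"spin": 0},
  {"dx": 0.01,"dy": 0,"dz": 0.023,"spin": 0},
  {"dx": 0,"dy": 0,"dz": 0,"spin": 0},
])

```text
time_s: 24.68
position: [0.5775, -0.3102, 0.1139]
eef_rot: [180.0, -0.0, 12.6]
contact_force: [-1.9, 0.0, 4.3]
finger_gap: 0.0005
grasp_force: 1.9
```

Call:
carry_out([
  {"dx": 0.01,"dy": 0,"dz": 0.023,"spin": 0},
  {"dx": 0.01,"dy": 0,"dz": 0.023,"spin": 0},
  {"dx": 0.01,"dy": 0,"dz": 0.023,"spin": 0},
  {"dx": 0,"dy": 0,"dz": 0,"spin": 0},
])

```text
time_s: 25.18
position: [0.5787, -0.3099, 0.1113]
eef_rot: [180.0, 0.0, 12.6]
contact_force: [-1.7, -0.9, 4.7]
finger_gap: 0.0006
grasp_force: 2.9
```

Call:
carry_out([
  {"dx": 0.01,"dy": 0,"dz": 0.023,"spin": 0},
  {"dx": 0,"dy": 0,"dz": 0,"spin": 0},
])

```text
time_s: 25.42
position: [0.5788, -0.31, 0.1111]
eef_rot: [180.0, 0.0, 12.6]
contact_force: [-4.2, 0.7, 10.0]
finger_gap: 0.0006
grasp_force: 5.3
```

Call:
carry_out([
  {"dx": 0.008,"dy": 0,"dz": 0.018,"spin": 0},
  {"dx": 0,"dy": 0,"dz": 0,"spin": 0},
])

```text
time_s: 25.68
position: [0.5789, -0.31, 0.1109]
eef_rot: [180.0, 0.1, 12.6]
contact_force: [-4.9, 0.8, 13.0]
finger_gap: 0.0004
grasp_force: 7.2
```

Call:
carry_out([
  {"dx": -0.05,"dy": 0,"dz": -0.12,"spin": 0},
  {"dx": -0.1,"dy": 0,"dz": -0.23,"spin": 0},
  {"dx": 0,"dy": 0,"dz": -0.7,"spin": 0},
  {"dx": 0,"dy": 0,"dz": -0.8,"spin": 0},
  {"dx": 0,"dy": 0,"dz": -0.8,"spin": 0},
  {"dx": 0,"dy": 0,"dz": -0.8,"spin": 0},
  {"dx": -0.5,"dy": -0.8,"dz": -0.5,"spin": 0},
  {"dx": -0.5,"dy": -0.8,"dz": 0,"spin": 0},
  {"dx": -0.5,"dy": -0.8,"dz": 0,"spin": 0},
  {"dx": -0.5,"dy": -0.8,"dz": 0,"spin": 0},
  {"dx": -0.5,"dy": -0.8,"dz": 0,"spin": 0},
  {"dx": 0,"dy": 0,"dz": 0,"spin": 0},
  {"dx": 0,"dy": 0,"dz": 0,"spin": 0},
])

```text
time_s: 27.3
position: [0.4415, -0.1771, 0.2677]
eef_rot: [180.0, -0.0, 12.6]
contact_force: [-0.1, -0.2, 1.4]
finger_gap: 0.0007
grasp_force: 0.0
```

Run:
```python
from h import *
p,d=grab('side')
cv2.imwrite('pics/side5.png',cv2.resize(p[240:440,230:450],None,fx=3,fy=3,interpolation=cv2.INTER_CUBIC)[:,:,::-1])
p,d=grab('top')
import m
bar=m.box(160,225,230,300)&(m.W[...,2]>.072)&(m.W[...,2]<.1)
print('bar',bar.sum(),np.median(m.W[bar],0))
```

```text
bar 293 [0.54300722 0.26762146 0.08993141]
```

View pics/side5.png

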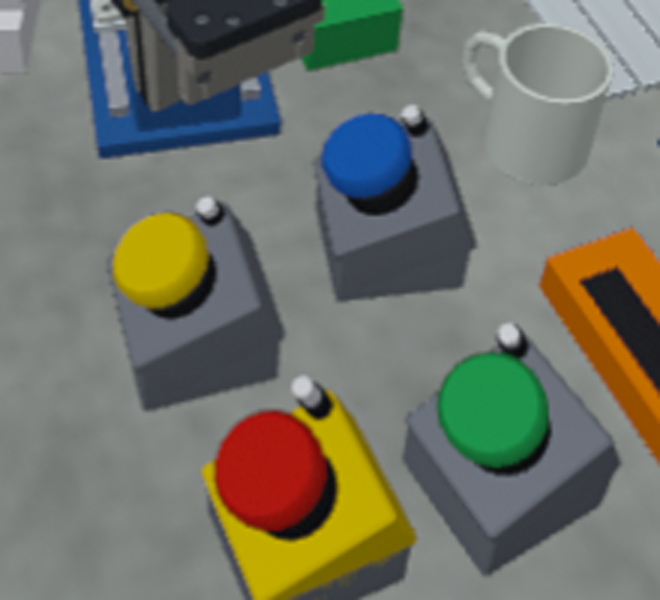

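The blue (413,117), yellow (208,208) and green (509,337) flags are in, the red flag (308,390) is still up, and all the keys are up. The pull bar hasn't moved and the arm is clear, so I'm handing in.

```bash
python3 -c "
from workcell import order
print(order.finish_job())"
```

```text
the job is handed in; nothing more can be done
None
```

I slid the carriage until the red spot was under the stylus tip (about 1 mm off by my measurements), pressed blue, yellow and green in order to their stops (at most about 17 N), left red alone, and handed the job in at about 27 s; no verdict was returned.

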